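Clip the blue key holder onto the key loop

TASK

Put the cabinet key back where it belongs: take the blue-handled key holder and push its snap hook onto the near leg of the yellow key loop until the leg is inside the hook and the gate has sprung fully shut behind it. Leave the holder clipped on, lying flat on the bench, and do not disturb the red-handled one.

Things in the scene. Friction and masses are not known exactly. Their poses are not given: they have to be found in the camera images.
- blue_key_grip (a point): Centre of the blue handle (64 x 26 x 30 mm high, on the bench) of the loose key holder, 0.2 kg; x ahead to its hook, y across the handle, z up. Rigid with it a flat dark steel hook 5 to 19 mm above the bench: inner back wall at x = 42 mm, front at 118, outside y = -38 to +33. Mouth at the front, free for a rod within y = -19 to +17, closed by the gate. A key sticks out behind to x = -71.
- blue_gate (a joint): Sprung bright steel gate of the blue hook, hinged on an upright pin (x 105, y -24 mm from blue_key_grip), 47 mm long, across the mouth. 0 = shut, 1.55 rad = folded fully inward; opens only inward, tip towards the handle. A rod pushed in from the front opens it with 3 to 10 N; it springs shut once the rod's centre is less than 54 mm ahead of blue_key_grip.
- red_key_grip (a point): Centre of the red handle of a second loose key holder, same shape, size and axes as the blue one. To be left alone.
- loop_near_leg (a point): Point on the axis of the near leg, 12 mm above the bench, of the key loop: a rigid closed arch of yellow 8 mm round steel rod fixed upright on the bench, 55 mm high. x points level along the arch to its far leg, 100 mm away, roughly away from the robot; z up. Each leg has a foot 18 mm wide, 3 mm high.

How it is judged:
By the outcome, as a careful person would: the job done as asked, in the order asked, and still so for the second after the job is handed in, with the robot touching nothing.
It also fails if it takes over 38 s, if anything falls off the work surface, if the arm or the gripper's body presses on something with over 40 N, if the wrist force passes 120 N, or if a joint passes its speed limit or range.

ROBOT

A 7-joint arm with a two-finger parallel gripper is mounted at the origin on a cart in front of the work surface, level with it; the furniture and walls round the work are solid. World frame = base frame: x ahead of the robot, y to its left, z up, the work surface at z = 0. Lengths are in m, angles in rad, forces in N, time in s.
With the tool pointing down it reaches from about 0.35 to 0.9 m from the base axis. Payload 7.2 kg.
Tool frame: the origin (TCP) lies on the centre line of the jaws, within the pads' length; the fingertips stand 17 mm ahead of it and the grasp point (between the pads) lies 2 mm behind it; z points along the fingers, y is the line along which they close (so a half turn about z gives the same grasp; the last joint's range is limited). The gripper opens to 85 mm and grips with 20 to 120 N. Pads are 22 mm wide; open, the fingers measure 114 mm over their backs; the gripper's body (76 mm by 85 mm) begins 54 mm behind the grasp point. The pads swing forward as they close: fully open they stand 13 mm farther back than shut.
Start: joints at [-1.343, 0.411, -0.013, 1.596, 0.006, 1.134, -0.082], TCP at [0.182, 0.598, 0.248] pointing down, gripper open.
Joint ranges: [-2.95, 2.95], [-0.29, 1.99], [-1.47, 1.44], [0.14, 2.54], [-1.03, 4.17], [0.13, 1.85], [-2.86, 2.86]. Speed limits (rad/s): [2.39, 2.39, 3.01, 3.01, 3.14, 3.14, 3.14].

INTERFACE

Orientations are given as a 3x3 rotation matrix whose columns are the frame's x, y, z axes.
In Python, from bench import manip gives the robot as it stands.
- The arm moves only by the shell command python3 -m creep 'ROWS'. ROWS is JSON, a list of rows, each a list of 3 entries, a list of its own where there are three numbers: the shift along the tool's x, y, z in mm, then the turn about the tool's z in degrees, then the opening, from 0 (shut) to 1 (fully open). In form: [[[tx, ty, tz], twist, claw], ...]. A call has 1 to 5 rows; each row is the pose to reach, as a shift and turn from the pose commanded when the call began, along the tool's axes at that moment; what a row does not reach only later rows make up. A row lasts 1/10 s, in which the tool goes at most 50 mm and 8.59 degrees, less where a joint would pass 70% of its speed; a pose out of reach is approached as far as the arm can. A call with a gripper value outside its range is refused whole. The fingers move at their own pace and stop on an object; the grip force is fixed at half the most. Time passes only in rows, so rows that repeat a pose let the fingers close. It gives the time, the measured TCP pose, the force, the opening and the grip force at its end, in the units of the state.
- manip.get_state(): the state, without advancing time (a new reading comes with each control period).
- manip.grab_frame(name): name is "side" or "top" or "wrist"; returns a dict with "frame" (420x560x3 uint8, red, green, blue), "depth" (420x560 float32, m along the optical axis (not along the pixel's ray), 0 where there is no reading), "fx", "fy", "cx", "cy" (pixels), "distortion" ([k1, k2, p1, p2, k3] as OpenCV has them; the pictures are not rectified), "R" (3x3) and "t" (3): a world point X has camera coordinates R X + t. Camera axes: x right, y down, z forward; pixel columns grow to the right and rows downward; lengths in m; the calibration is good to about 2 mm. A picture is of the moment at which its call begins.
- manip.sign_off(): hands the job in; it is judged then, once.
The state is a dict: "clock": time; "q": joint angles; "joint_vel": joint speeds; "tau": joint torques, N m; "position": TCP position; "ee_rot": TCP orientation; "force": force on the tool from outside, world axes, zero at the start; "moment": the same for the moment, N m; "width": finger opening in m; "grip_force": force on a finger pad.
Only numpy, scipy, OpenCV 4.12 (cv2) and the standard library are available. Lean on these libraries where they do the work, as an engineer would, in place of code of your own. Each camera call takes 0.05 s, during which the arm holds its last target. There are 200 camera calls.

## Working session

There is one attempt and no reset: what is moved stays moved. The work goes in short steps, Python scripts to look and compute and a shell command to move; the robot and the scene stay as the last step left them, time stands still between calls to the robot, and variables do not carry over. Pictures are saved under pics/ and viewed, at most 10 in all, crops included, and the job is handed in when it is done.

```bash
mkdir -p pics; ls; python3 - <<'E'
from bench import manip
import cv2,numpy as np
s=manip.get_state();print(s['clock'],s['position'],np.round(s['ee_rot'],3).tolist(),s['width'])
for n in ("top","side"):
    f=manip.grab_frame(n);np.savez(f"pics/{n}0.npz",**{k:np.array(v) for k,v in f.items()})
    cv2.imwrite(f"pics/{n}0.png",f["frame"][:,:,::-1]);print(n,f['fx'],f['distortion'],f['t'])
E
```

```text
pics
0.0 [0.18207558 0.59740914 0.24744281] [[-0.957, 0.291, -0.0], [0.291, 0.957, -0.002], [-0.0, -0.002, -1.0]] 0.08540130712228845
top 544.5536580920486 [-0.19660049  0.          0.          0.          0.        ] [0.02126111 0.52331588 1.24344325]
side 491.5760648631677 [-0.0501939  0.         0.         0.         0.       ] [0.53138059 0.05866161 1.13912501]
```

View pics/top0.png

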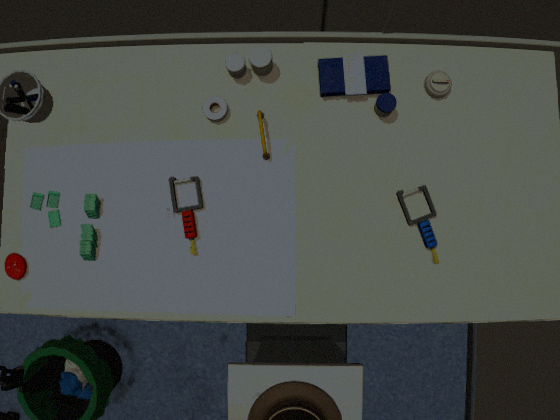

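View pics/side0.png

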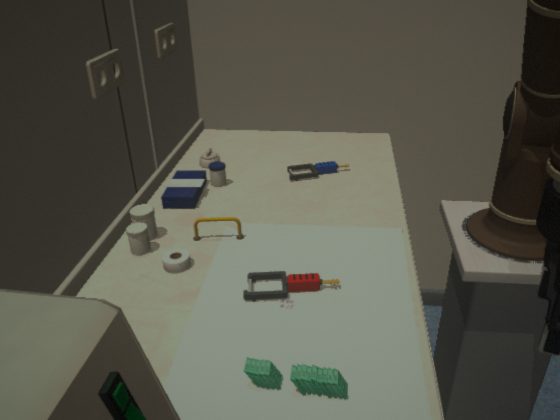

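The top view shows the blue holder at (427,232) with its hook at (416,205), the red one at (189,222), and the yellow loop with its near leg at about (266,156) and far leg at about (261,113). The side view agrees.

```bash
cat > h.py <<'E'
import cv2,numpy as np
def ray(f,uv):
    K=np.array([[f['fx'],0,f['cx']],[0,f['fy'],f['cy']],[0,0,1]],float)
    n=cv2.undistortPoints(np.array(uv,float).reshape(-1,1,2),K,np.array(f['distortion'],float)).reshape(-1,2)
    return np.c_[n,np.ones(len(n))]
def onplane(f,uv,z):
    R=np.array(f['R']);c=-R.T@np.array(f['t']);d=ray(f,uv)@R
    return c+d*((z-c[2])/d[:,2])[:,None]
def bydepth(f,uv):
    R=np.array(f['R']);uv=np.array(uv);d=np.array(f['depth'])[uv[:,1].astype(int),uv[:,0].astype(int)]
    return (ray(f,uv)*d[:,None]-np.array(f['t']))@R
def crop(f,x,y,w,h,k,name):
    cv2.imwrite(name,cv2.resize(np.clip(np.array(f['frame'])[y:y+h,x:x+w,::-1].astype(float)*1.6,0,255).astype(np.uint8),None,fx=k,fy=k,interpolation=cv2.INTER_CUBIC))
E
python3 - <<'E'
from h import *
f=dict(np.load('pics/top0.npz'));I=cv2.cvtColor(f['frame'],cv2.COLOR_RGB2HSV)
def seg(box,lo,hi):
    x,y,w,h=box;m=cv2.inRange(I,lo,hi);k=np.zeros_like(m);k[y:y+h,x:x+w]=m[y:y+h,x:x+w]
    v,u=np.nonzero(k);return np.c_[u,v]
b=seg((405,210,45,60),(100,120,30),(130,255,255));P=bydepth(f,b);P=P[(P[:,2]>.022)&(P[:,2]<.04)]
r=cv2.minAreaRect((P[:,:2]*1000).astype(np.float32));print('blue',len(P),P.mean(0),np.median(P[:,2]),r)
y=seg((250,100,30,65),(12,110,50),(35,255,255));P=bydepth(f,y);print('loop',len(P),P.min(0),P.max(0))
ok=P[:,2]>.04;Q=onplane(f,y[ok],.055);l=cv2.fitLine(Q[:,:2].astype(np.float32),cv2.DIST_L2,0,.001,.001).ravel();t=(Q[:,:2]-l[2:])@l[:2];print(l,l[2:]+l[:2]*t.min(),l[2:]+l[:2]*t.max(),np.ptp(t))
print('blue axis pts hook', onplane(f,[[405,193],[431,188],[408,224],[436,216]],.019))
crop(f,375,170,90,100,6,'pics/c1.png')
f=dict(np.load('pics/top0.npz'));crop(f,235,95,60,75,8,'pics/c2.png')
E
```

```text
blue 263 [ 0.45991679 -0.30557598  0.03017434] 0.03025661170764057 ((459.9602966308594, -306.2081604003906), (63.128662109375, 25.6127872467041), 20.026151657104492)
loop 155 [ 6.40093387e-01  6.73993806e-02 -2.41211205e-04] [0.74880014 0.08692699 0.06023096]
[0.9888076  0.1491963  0.6894119  0.07759745] [0.63846741 0.0699107 ] [0.74050198 0.08530619] 0.10318950815083383
blue axis pts hook [[ 0.55465409 -0.25575369  0.019     ]
 [ 0.5668939  -0.31777972  0.019     ]
 [ 0.48242995 -0.26230851  0.019     ]
 [ 0.50133721 -0.32896155  0.019     ]]
```

View pics/c1.png

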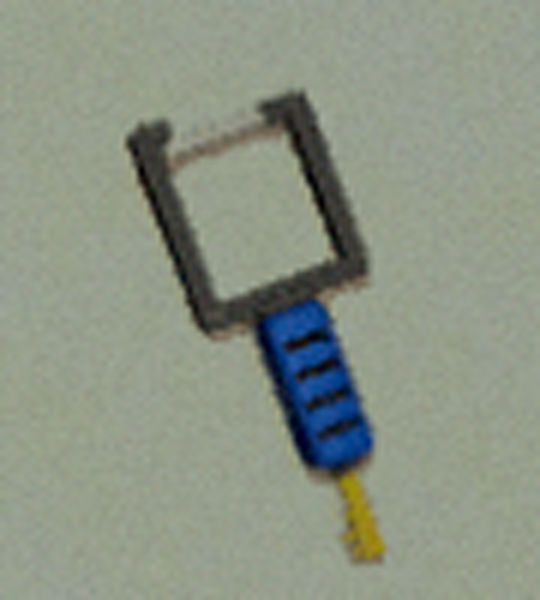

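View pics/c2.png

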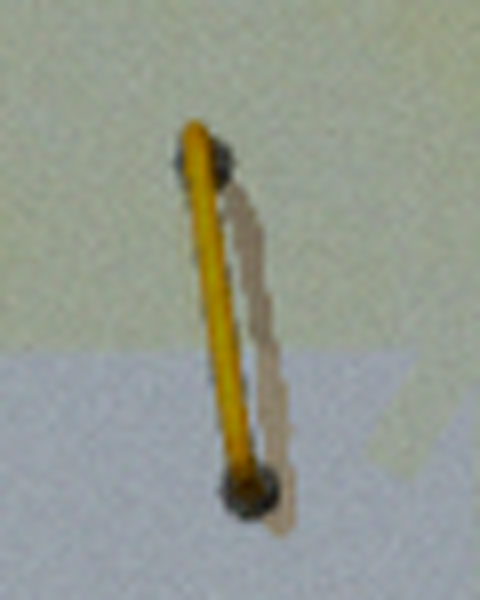

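The crops show the hook opening upward with its gate across the mouth near (225,135), and the holder axis at about 20°. The loop's near foot is at crop (250,490), which is full-image (266.2,156.3). The far foot is at crop (205,162), which is (260.6,115.2).

```bash
python3 - <<'E'
from h import *
f=dict(np.load('pics/top0.npz'))
P=onplane(f,[[266.2,156.3],[260.6,115.2]],.003);d=P[1]-P[0];print(P,np.linalg.norm(d),np.degrees(np.arctan2(d[1],d[0])))
R=np.array([[-.957,.291,0],[.291,.957,0],[0,0,-1]])
c=np.array([.182,.598,.248])
a=np.radians(20);g=np.array([.460-.005*np.cos(a),-.306-.005*np.sin(a),.15])
for w in ([.40,.25,.2],[.46,-.05,.2],g): print(np.round(R.T@(w-c)*1000))
E
```

```text
[[0.64133998 0.06953817 0.003     ]
 [0.7408568  0.08412351 0.003     ]] 0.1005799671953293 8.337996219680075
[-310. -270.   48.]
[-455. -539.   48.]
[-525. -787.   98.]
```

The feet are 100.6 mm apart against 100 mm given, so the measurement is consistent. The near leg is at (0.641,0.0695) with the loop at 8.4°. I'm moving to the approach now.

```bash
python3 -m creep '[[[-310,-270,48],45,1],[[-310,-270,48],45,1],[[-310,-270,48],45,1],[[-310,-270,48],45,1],[[-310,-270,48],45,1]]'; python3 - <<'E'
from bench import manip
import numpy as np
s=manip.get_state();R=np.array(s['ee_rot']);c=np.array(s['position']);print(R.round(3).tolist())
a=np.radians(20);g=np.array([.4553,-.3077,.15])
for w in ([.44,.15,.2],[.46,-.05,.2],g): print(np.round(R.T@(w-c)*1000))
print('twist',-np.degrees(np.arctan2(np.sin(a-np.arctan2(R[1,0],R[0,0])),np.cos(a-np.arctan2(R[1,0],R[0,0])))))
E
```

```text
clock: 0.6
position: [0.3144, 0.3853, 0.2189]
ee_rot: [[-0.496, 0.868, -0.0], [0.868, 0.496, -0.0], [0.0, -0.0, -1.0]]
force: [0.3, 0.5, -0.3]
width: 0.0856
grip_force: 0.0
[[-0.496, 0.868, -0.0], [0.868, 0.496, -0.0], [0.0, -0.0, -1.0]]
[-267.   -8.   19.]
[-450.  -89.   19.]
[-672. -221.   69.]
twist 99.73092108433217
```

```bash
python3 -m creep '[[[-450,-60,10],45,1],[[-450,-60,10],45,1],[[-450,-60,10],45,1],[[-450,-60,10],45,1],[[-450,-60,10],45,1]]'; python3 - <<'E'
from bench import manip
import numpy as np
s=manip.get_state();R=np.array(s['ee_rot']);c=np.array(s['position']);print(R.round(3).tolist())
a=np.radians(20);g=np.array([.4553,-.3077,.15])
print(np.round(R.T@(g-c)*1000))
print('twist',-np.degrees(np.arctan2(np.sin(a-np.arctan2(R[1,0],R[0,0])),np.cos(a-np.arctan2(R[1,0],R[0,0])))))
E
```

```text
clock: 1.1
position: [0.4096, 0.1544, 0.2138]
ee_rot: [[0.229, 0.973, 0.0], [0.973, -0.229, 0.001], [0.001, 0.0, -1.0]]
force: [0.9, -0.4, 0.4]
width: 0.0854
grip_force: 0.0
[[0.229, 0.973, 0.0], [0.973, -0.229, 0.001], [0.001, 0.0, -1.0]]
[-439.  150.   64.]
twist 56.76770468595461
```

```bash
python3 -m creep '[[[-439,150,40],57,1],[[-439,150,40],57,1],[[-439,150,40],57,1],[[-439,150,40],57,1],[[-439,150,40],57,1]]'; cat > go.py <<'E'
# shift/twist from the measured pose to a world pose: x y z yaw(tool x, deg)
import sys,numpy as np
from bench import manip
x,y,z,a=map(float,sys.argv[1:5]);s=manip.get_state();R=np.array(s['ee_rot']);c=np.array(s['position'])
y0=np.degrees(np.arctan2(R[1,0],R[0,0]));print('yaw',y0.round(2),'shift',np.round(R.T@(np.array([x,y,z])-c)*1000,1),'twist',round(-((a-y0+180)%360-180),2))
E
python3 go.py .4553 -.3077 .12 20
```

```text
clock: 1.6
position: [0.435, -0.0932, 0.1923]
ee_rot: [[0.831, 0.556, 0.001], [0.556, -0.831, 0.001], [0.001, -0.0, -1.0]]
force: [0.8, 0.9, -0.0]
width: 0.0854
grip_force: 0.0
yaw 33.81 shift [-102.6  189.5   72.2] twist 13.81
```

```bash
python3 -m creep '[[[-102,189,72],13.8,1],[[-102,189,72],13.8,1],[[-102,189,72],13.8,1],[[-102,189,72],13.8,1],[[-102,189,72],13.8,1]]'; python3 -m creep '[[[0,0,0],0,1],[[0,0,0],0,1]]';python3 go.py .4553 -.3077 .021 20; python3 - <<'E'
from h import *
from bench import manip
f=manip.grab_frame('wrist');np.savez("pics/w1.npz",**{k:np.array(v) for k,v in f.items()});cv2.imwrite('pics/w1.png',f['frame'][:,:,::-1])
I=cv2.cvtColor(f['frame'],cv2.COLOR_RGB2HSV);v,u=np.nonzero(cv2.inRange(I,(100,120,30),(130,255,255)))
P=bydepth(f,np.c_[u,v]);P=P[(P[:,2]>.024)&(P[:,2]<.036)]
print(len(P),np.median(P[:,2]),cv2.minAreaRect((P[:,:2]*1000).astype(np.float32)))
E
```

```text
clock: 2.1
position: [0.4558, -0.3089, 0.1188]
ee_rot: [[0.939, 0.345, -0.002], [0.345, -0.939, -0.001], [-0.002, 0.001, -1.0]]
force: [0.2, 0.8, 0.1]
width: 0.0853
grip_force: 0.0
clock: 2.3
position: [0.4562, -0.3052, 0.1197]
ee_rot: [[0.938, 0.346, -0.002], [0.346, -0.938, 0.001], [-0.001, -0.001, -1.0]]
force: [-0.2, -0.5, 0.3]
width: 0.0855
grip_force: 0.0
yaw 20.25 shift [-1.6  2.2 98.7] twist 0.25
2933 0.029887679168344543 ((461.04376220703125, -304.1319885253906), (62.17108917236328, 24.785865783691406), 20.974573135375977)
```

View pics/w1.png

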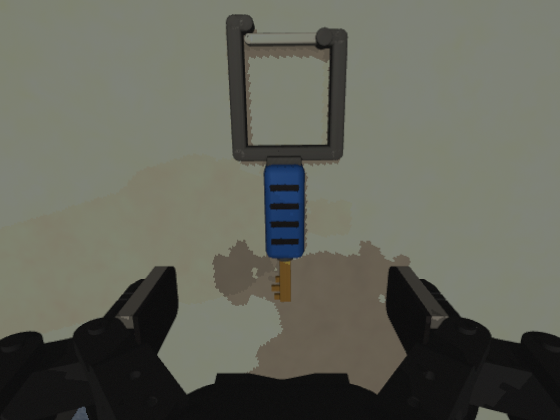

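The wrist view shows the blue handle centred at (285,210) and square to the jaws, with the gate shut at (285,40). I'm lowering to grasp.

```bash
python3 -m creep '[[[0,0,45],0,1],[[0,0,85],0,1],[[0,0,98],0,1],[[0,0,98],0,0],[[0,0,98],0,0]]'; python3 -m creep '[[[0,0,0],0,0],[[0,0,0],0,0],[[0,0,0],0,0],[[0,0,0],0,0]]'
```

```text
clock: 2.85
position: [0.4577, -0.3051, 0.0237]
ee_rot: [[0.937, 0.348, 0.001], [0.348, -0.937, -0.001], [0.001, 0.001, -1.0]]
force: [-0.1, 0.2, 0.5]
width: 0.0588
grip_force: 0.0
clock: 3.25
position: [0.458, -0.3055, 0.024]
ee_rot: [[0.938, 0.348, 0.003], [0.348, -0.938, -0.001], [0.002, 0.002, -1.0]]
force: [-0.6, 1.3, 8.7]
width: 0.0251
grip_force: 60.0
```

```bash
python3 -m creep '[[[0,0,-30],0,0],[[0,0,-45],0,0],[[0,0,-45],0,0]]'; python3 go.py .489 .047 .065 8.4;  python3 - <<'E'
from h import *
from bench import manip
f=manip.grab_frame('wrist');I=cv2.cvtColor(f['frame'],cv2.COLOR_RGB2HSV);v,u=np.nonzero(cv2.inRange(I,(100,120,30),(130,255,255)))
P=bydepth(f,np.c_[u,v]);s=manip.get_state();Q=(P-s['position'])@np.array(s['ee_rot'])*1000;print(np.percentile(Q,[1,50,99],axis=0).round(1))
v,u=np.nonzero(cv2.inRange(I,(100,120,30),(130,255,255)));print(cv2.minAreaRect((Q[:,:2]).astype(np.float32)))
cv2.imwrite('pics/w2.png',f['frame'][:,:,::-1])
E
```

```text
clock: 3.55
position: [0.4583, -0.3059, 0.0696]
ee_rot: [[0.938, 0.348, 0.004], [0.348, -0.938, -0.002], [0.003, 0.003, -1.0]]
force: [-0.2, 0.5, -2.3]
width: 0.0246
grip_force: 59.6
yaw 20.34 shift [ 151.5 -320.2    4.1] twist 11.94
[[-26.3 -12.2  -8.9]
 [ 10.4   0.3  -7. ]
 [ 34.5  12.5  -2.6]]
((22.21371841430664, 0.35165882110595703), (26.477066040039062, 100.32860565185547), 89.71543884277344)
```

View pics/w2.png

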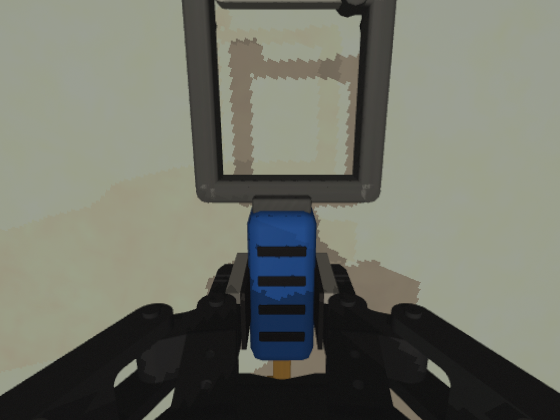

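The wrist view shows the blue handle held square between the pads at (281,285), with the hook straight ahead. The handle centre is about 3.5 mm ahead of the TCP. I'm carrying it to in front of the loop.

```bash
python3 -m creep '[[[151,-320,0],12,0],[[151,-320,0],12,0],[[151,-320,0],12,0],[[151,-320,0],12,0],[[151,-320,0],12,0]]'; python3 go.py .489 .047 .06 8.4
```

```text
clock: 4.1
position: [0.4777, -0.0539, 0.0665]
ee_rot: [[0.989, 0.145, -0.001], [0.145, -0.989, -0.0], [-0.001, 0.0, -1.0]]
force: [1.1, 0.0, -1.2]
width: 0.0248
grip_force: 59.6
yaw 8.33 shift [ 25.8 -98.2   6.5] twist -0.07
```

```bash
python3 -m creep '[[[25,-98,0],0,0],[[25,-98,0],0,0],[[25,-98,0],0,0],[[25,-98,0],0,0],[[25,-98,0],0,0]]'; python3 go.py .489 .047 .027 8.4; python3 - <<'E'
from h import *
from bench import manip
for n in('top','wrist'):
    f=manip.grab_frame(n);np.savez(f"pics/{n}3.npz",**{k:np.array(v) for k,v in f.items()});cv2.imwrite(f'pics/{n}3.png',f['frame'][:,:,::-1])
s=manip.get_state();R=np.array(s['ee_rot']);c=np.array(s['position'])
I=cv2.cvtColor(f['frame'],cv2.COLOR_RGB2HSV);v,u=np.nonzero(cv2.inRange(I,(15,110,50),(35,255,255)))
P=bydepth(f,np.c_[u,v]);k=(P[:,0]>.6)&(P[:,0]<.8)&(P[:,2]>.006);P=P[k]
print(len(P),P.min(0) if len(P) else '',P.max(0) if len(P) else '')
L=P[P[:,2]<.035];print(len(L),L.mean(0) if len(L) else '')
print('leg in tool',(R.T@(np.array([.641,.0695,.012])-c)*1000).round(1))
E
```

```text
clock: 4.6
position: [0.4884, 0.0435, 0.0669]
ee_rot: [[0.99, 0.144, -0.001], [0.144, -0.99, -0.001], [-0.001, 0.001, -1.0]]
force: [0.4, -0.4, -1.4]
width: 0.025
grip_force: 59.7
yaw 8.29 shift [ 1.1 -3.4 39.9] twist -0.11
0  
0 
leg in tool [154.6  -4.7  55.1]
```

View pics/wrist3.png

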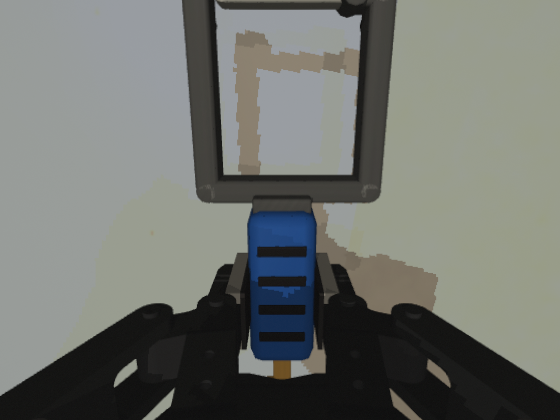

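The wrist view shows the hook and handle steady; the leg is still ahead, outside the picture. I'm lowering and trimming sideways.

```bash
python3 -m creep '[[[0,-5,20],0,0],[[0,-5,40],0,0],[[0,-5,40],0,0],[[0,-5,40],0,0]]'; python3 - <<'E'
from h import *
from bench import manip
f=manip.grab_frame('top');crop(f,225,90,75,120,5,'pics/t4.png');np.savez("pics/t4.npz",**{k:np.array(v) for k,v in f.items()})
s=manip.get_state();R=np.array(s['ee_rot']);c=np.array(s['position'])
print(c,'leg in tool',(R.T@(np.array([.641,.0695,.012])-c)*1000).round(1))
E
```

```text
clock: 5.1
position: [0.4881, 0.048, 0.0275]
ee_rot: [[0.99, 0.142, -0.001], [0.142, -0.99, -0.001], [-0.001, 0.0, -1.0]]
force: [0.0, 0.6, -1.1]
width: 0.0246
grip_force: 59.8
[0.48851822 0.04834476 0.02789967] leg in tool [153.9   0.8  16. ]
```

View pics/t4.png

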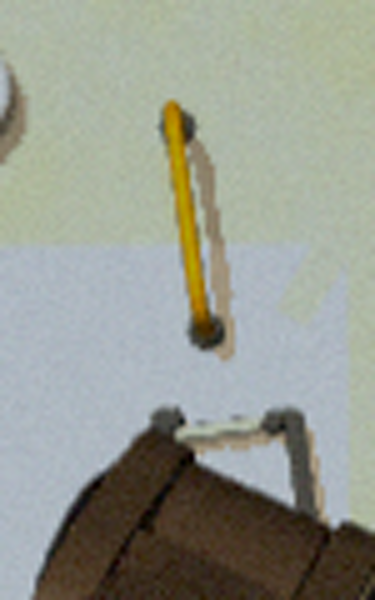

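The top crop shows the hook's mouth, with its tips at (168,418) and (283,420), lined up with the near leg at (207,330). I'm pushing on.

```bash
python3 -m creep '[[[16,0,2],0,0],[[32,0,2],0,0],[[48,0,2],0,0],[[60,0,2],0,0],[[70,0,2],0,0]]'; python3 -m creep '[[[8,0,0],0,0],[[16,0,0],0,0],[[24,0,0],0,0],[[30,0,0],0,0],[[30,0,0],0,0]]'; python3 - <<'E'
from h import *
from bench import manip
f=manip.grab_frame('wrist');cv2.imwrite('pics/w5.png',f['frame'][:,:,::-1])
s=manip.get_state();R=np.array(s['ee_rot']);c=np.array(s['position'])
print(c,s['force'],'leg in tool',(R.T@(np.array([.641,.0695,.012])-c)*1000).round(1))
E
```

```text
clock: 5.65
position: [0.5563, 0.0591, 0.0255]
ee_rot: [[0.99, 0.144, -0.003], [0.144, -0.99, -0.0], [-0.003, -0.0, -1.0]]
force: [-5.5, -2.5, -1.3]
width: 0.025
grip_force: 59.8
clock: 6.15
position: [0.5887, 0.0646, 0.0259]
ee_rot: [[0.989, 0.146, 0.002], [0.146, -0.989, 0.0], [0.002, -0.0, -1.0]]
force: [-0.3, -0.4, -1.8]
width: 0.0252
grip_force: 59.8
[0.5878797  0.06444392 0.0256788 ] [-0.57234898  0.67946773 -0.63037188] leg in tool [53.3  2.7 13.7]
```

View pics/w5.png

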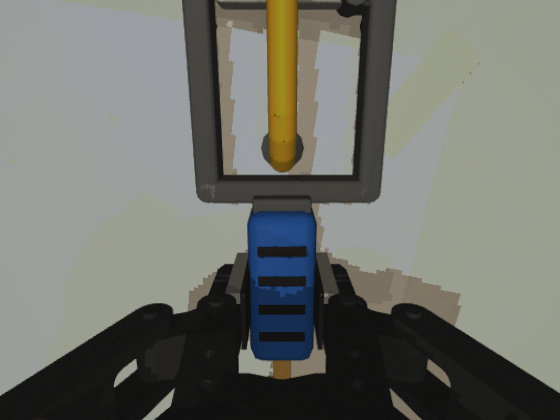

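The wrist view shows the yellow leg inside the hook near its back wall at (282,160), with the gate across the mouth at the top edge. The force is back to about zero. I'm setting it down and releasing.

```bash
python3 -m creep '[[[0,0,1.5],0,0],[[0,0,3],0,0],[[0,0,3],0,0],[[0,0,3],0,0]]'; python3 -m creep '[[[0,0,0],0,0.8],[[0,0,0],0,0.8],[[0,0,0],0,0.8],[[0,0,0],0,0.8],[[0,0,0],0,0.8]]'; python3 -m creep '[[[0,0,-10],0,0.8],[[0,0,-30],0,0.8],[[0,0,-70],0,0.8],[[0,0,-110],0,0.8],[[0,0,-110],0,0.8]]'; python3 -m creep '[[[-50,0,-20],0,0.8],[[-100,0,-40],0,0.8],[[-120,0,-40],0,0.8],[[-120,0,-40],0,0.8],[[-120,0,-40],0,0.8]]'; python3 - <<'E'
from h import *
from bench import manip
f=manip.grab_frame('wrist');cv2.imwrite('pics/w6.png',f['frame'][:,:,::-1])
I=cv2.cvtColor(f['frame'],cv2.COLOR_RGB2HSV);v,u=np.nonzero(cv2.inRange(I,(100,120,30),(130,255,255)))
P=bydepth(f,np.c_[u,v]);P=P[P[:,2]>.022];print(len(P),np.percentile(P[:,2],[5,50,95]),cv2.minAreaRect((P[:,:2]*1000).astype(np.float32)))
E
```

```text
clock: 6.6
position: [0.5873, 0.0643, 0.024]
ee_rot: [[0.989, 0.145, 0.001], [0.145, -0.989, 0.002], [0.001, -0.002, -1.0]]
force: [-5.4, 0.5, 16.9]
width: 0.0248
grip_force: 62.2
clock: 7.1
position: [0.5871, 0.064, 0.0221]
ee_rot: [[0.989, 0.145, -0.0], [0.145, -0.989, -0.0], [-0.0, 0.0, -1.0]]
force: [0.4, -0.0, -0.1]
width: 0.0684
grip_force: 0.0
clock: 7.6
position: [0.5902, 0.0634, 0.1379]
ee_rot: [[0.99, 0.144, 0.008], [0.144, -0.99, 0.002], [0.008, -0.0, -1.0]]
force: [0.1, 0.5, 0.4]
width: 0.068
grip_force: 0.0
clock: 8.1
position: [0.4686, 0.0473, 0.1728]
ee_rot: [[0.989, 0.146, 0.001], [0.146, -0.989, 0.002], [0.001, -0.001, -1.0]]
force: [0.2, -0.0, 0.1]
width: 0.0678
grip_force: 0.0
2284 [0.02701535 0.02981322 0.03138659] ((573.1910400390625, 63.13380432128906), (67.7413330078125, 25.064613342285156), 8.71965217590332)
```

View pics/w6.png

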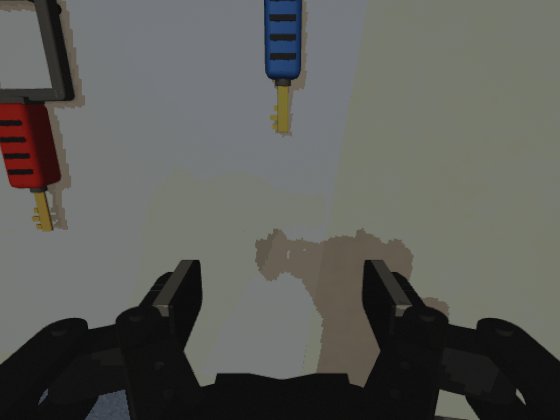

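The wrist view shows the blue holder lying flat and released at (283,40), with the red one untouched at (30,150). That was my last picture, so I'll check the gate numerically by comparing top-view brightness and height along the shut-gate line with the same line in the first frame.

```bash
python3 -m creep '[[[-50,0,0],0,0.8],[[-90,0,0],0,0.8],[[-90,0,0],0,0.8],[[-90,0,0],0,0.8]]'; python3 - <<'E'
from h import *
from bench import manip
def handle(f,box):
    x,y,w,h=box;I=cv2.cvtColor(f['frame'],cv2.COLOR_RGB2HSV);m=cv2.inRange(I,(100,120,30),(130,255,255))
    v,u=np.nonzero(m[y:y+h,x:x+w]);P=bydepth(f,np.c_[u+x,v+y]);P=P[(P[:,2]>.022)&(P[:,2]<.04)]
    return cv2.minAreaRect((P[:,:2]*1000).astype(np.float32)),len(P)
def probe(f,c,a,tag):
    a=np.radians(a);M=np.array([[np.cos(a),-np.sin(a)],[np.sin(a),np.cos(a)]]);R=np.array(f['R'])
    g=f['frame'].astype(np.float32).mean(2)
    print(tag,'rows x=90..114 step4, cols y=-18..18 step 6')
    for x in range(90,115,4):
        W=np.array([np.r_[c+M@np.array([x,y])/1000,.015] for y in range(-18,19,6)])
        uv=cv2.projectPoints(W,cv2.Rodrigues(R)[0],np.array(f['t']),np.array([[f['fx'],0,f['cx']],[0,f['fy'],f['cy']],[0,0,1]]),np.array(f['distortion']))[0].reshape(-1,1,2).astype(np.float32)
        print(x,cv2.remap(g,uv,None,cv2.INTER_LINEAR).ravel().round().astype(int), (bydepth(f,uv.reshape(-1,2).round())[:,2]*1000).round().astype(int))
f0=dict(np.load('pics/top0.npz'));probe(f0,np.array([.460,-.306]),20.3,'before')
f=manip.grab_frame('top');np.savez("pics/t7.npz",**{k:np.array(v) for k,v in f.items()});r=handle(f,(235,140,90,120));print('blue',r)
a=np.radians(8.5);d=np.array([.641,.0695])-np.array(r[0][0])/1000;print('rod in hook',d@[np.cos(a),np.sin(a)],d@[-np.sin(a),np.cos(a)])
probe(f,np.array(r[0][0])/1000,8.5,'after')
s=manip.get_state();print(s['clock'],s['position'])
def red(f):
    I=cv2.cvtColor(f['frame'],cv2.COLOR_RGB2HSV)[170:260,150:230];m=cv2.inRange(I,(0,150,40),(8,255,255));v,u=np.nonzero(m);return u.mean(),v.mean()
print('red',red(f0),red(f))
E
```

```text
clock: 8.55
position: [0.3802, 0.0345, 0.1728]
ee_rot: [[0.989, 0.146, 0.002], [0.146, -0.989, 0.002], [0.002, -0.001, -1.0]]
force: [-0.3, -0.6, 0.3]
width: 0.0684
grip_force: 0.0
before rows x=90..114 step4, cols y=-18..18 step 6
90 [97 94 96 95 94 93 95] [ 1  0  5  4  0 -3  1]
94 [90 97 93 95 93 94 92] [ 5  2  1 -4  1  2 -2]
98 [65 74 75 73 72 74 69] [ 0  3  0 -3  5 -2  1]
102 [68 71 74 76 73 77 73] [ 4  4  5 -1  1  0 17]
106 [79 87 89 85 87 90 88] [18 17 15 18 19 17 19]
110 [84 88 92 91 90 92 51] [ 0  2  1 -4 -1  0  1]
114 [96 94 93 94 95 94 48] [ 0 -2  3  4 -3  0 21]
blue (((589.7627563476562, 62.49821853637695), (64.0689697265625, 24.925180435180664), 8.316852569580078), 277)
rod in hook 0.05170937596210397 -0.0006484738728406842
after rows x=90..114 step4, cols y=-18..18 step 6
90 [104  81 105  58  78 107 102] [-3  6  4 55 -2 -1  4]
94 [ 89  75  85  59  74 102  94] [-2  0  0 52 52 -1  1]
98 [62 65 65 62 60 72 68] [-3  4  2 54  5 -1  8]
102 [50 73 49 60 61 58 65] [21 18 20 55 16 18 13]
106 [ 94  90  67  58  69 100  92] [15 17 20 52 14 18 16]
110 [101  79  78  59  72  96  48] [ 0 -1  1 54 53  0 11]
114 [102  76  86  61  82 102  60] [ 1  1 -2 55 55 -1 -3]
8.6 [0.38106532 0.03424108 0.17295625]
red (np.float64(38.583333333333336), np.float64(53.791666666666664)) (np.float64(38.61960784313725), np.float64(53.54509803921569))
```

The gate reads at 13–20 mm height all the way across x = 102–106, so it is shut. The rod is 52 mm ahead of the grip, inside the hook, and the red holder has not moved.

```bash
python3 -c "from bench import manip; print(manip.sign_off())"
```

```text
the job is handed in; nothing more can be done
None
```

The blue key holder is clipped onto the near leg of the yellow loop with its gate shut, lying flat on the bench; the red one has not moved, and the job was handed in at about 8.6 s.

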